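# Find the loaded parts tube by weight and tip it out

### The job

One of the three metal parts tubes in the rack holds a steel bolt; lift the tubes to feel which is the heavy one, keeping them level so that their flaps stay shut. Tip only that tube, so that its bolt slides out into the wooden tray, and finish with every tube lying flat in the bay it came from, closed end to the back; leave the tape roll and the sanding block alone.

Things in the scene. Friction and masses are not known exactly. Their poses are not given: they have to be found in the camera images.
- tube_1: Parts tube 1 of three alike: aluminium square section 46 x 46, 114 long, lying flat in bay 1. Origin: centre of underside; x along it to the closed end (black cap), z up; the flapped mouth is 55 from the origin at -x. Empty 0.15 to 0.18 kg, with the bolt over 0.34 kg; which has it varies, unseen. The bolt (31 across, 57 long) slides out if held 40 to 60 degrees mouth-down.
- tube_2: Parts tube 2 of three alike: aluminium square section 46 x 46, 114 long, lying flat in bay 2. Origin: centre of underside; x along it to the closed end (black cap), z up; the flapped mouth is 55 from the origin at -x. Empty 0.15 to 0.18 kg, with the bolt over 0.34 kg; which has it varies, unseen. The bolt (31 across, 57 long) slides out if held 40 to 60 degrees mouth-down.
- tube_3: Parts tube 3 of three alike: aluminium square section 46 x 46, 114 long, lying flat in bay 3. Origin: centre of underside; x along it to the closed end (black cap), z up; the flapped mouth is 55 from the origin at -x. Empty 0.15 to 0.18 kg, with the bolt over 0.34 kg; which has it varies, unseen. The bolt (31 across, 57 long) slides out if held 40 to 60 degrees mouth-down.
- tube_1_flap (a joint): Drop flap of tube 1: steel plate 39 wide, 44 high, hinged at the mouth's lower edge. 0 rad = shut, leaning back 20 degrees; 2.1 rad = fully down, a 44 long chute on from the tube's floor. Its weight keeps it shut while the tube is level; it drops when the mouth points 25 degrees or more down, and then stays open when the tube is level again.
- tube_2_flap (a joint): Drop flap of tube 2: steel plate 39 wide, 44 high, hinged at the mouth's lower edge. 0 rad = shut, leaning back 20 degrees; 2.1 rad = fully down, a 44 long chute on from the tube's floor. Its weight keeps it shut while the tube is level; it drops when the mouth points 25 degrees or more down, and then stays open when the tube is level again.
- tube_3_flap (a joint): Drop flap of tube 3: steel plate 39 wide, 44 high, hinged at the mouth's lower edge. 0 rad = shut, leaning back 20 degrees; 2.1 rad = fully down, a 44 long chute on from the tube's floor. Its weight keeps it shut while the tube is level; it drops when the mouth points 25 degrees or more down, and then stays open when the tube is level again.
- rack: Plywood rack board fixed on the bench, 18 thick, 290 wide (y), from x = -40 (its front, where the tubes' mouths stick out) to x = 75. Origin: on the bench, midway across. Four strips along x, 10 wide and 10 high, at y = -135, -45, 45, 135 part three bays 80 wide; another 10 high strip closes the bays at the back, its front face at x = 65.
- bay_1 (a point): Point on the board's top face (18 above the bench) in bay 1 of the rack, where the middle of tube 1's underside belongs; the bays are 90 apart, bay 1 at the rack's +y side, bay 3 at its -y side.
- bay_2 (a point): Point on the board's top face (18 above the bench) in bay 2 of the rack, where the middle of tube 2's underside belongs; the bays are 90 apart, bay 1 at the rack's +y side, bay 3 at its -y side.
- bay_3 (a point): Point on the board's top face (18 above the bench) in bay 3 of the rack, where the middle of tube 3's underside belongs; the bays are 90 apart, bay 1 at the rack's +y side, bay 3 at its -y side.
- tray: Open wooden tray fixed on the bench, left of the wooden bar, 170 (x) x 190 (y), 45 high, walls and floor 8. Origin: centre of its underside.
- tape_roll: Bystander: roll of masking tape lying flat, 103 across, 26 high, loose. Origin: centre of its underside.
- sanding_block: Bystander: brown sanding block, 61 x 105 x 31 high, loose. Origin: centre of its underside.
- mouth_1 (a point): Middle of the lower edge of tube 1's mouth, on the flap's hinge line, 55 in front of the tube's origin at the level of its underside.
- mouth_2 (a point): Middle of the lower edge of tube 2's mouth, on the flap's hinge line, 55 in front of the tube's origin at the level of its underside.
- mouth_3 (a point): Middle of the lower edge of tube 3's mouth, on the flap's hinge line, 55 in front of the tube's origin at the level of its underside.

How it is judged:
By the outcome, as a careful person would: the job done as asked, in the order asked, and still so for the second after the job is handed in, with the robot touching nothing.
It also fails if it takes over 72 s, if anything falls off the work surface, if the arm or the gripper's body presses on something with over 40 N, if the wrist force passes 120 N, or if a joint passes its speed limit or range.

### The arm

A 6-joint arm with a two-finger parallel gripper is mounted at the origin on the work surface; the furniture and walls round the work are solid. World frame = base frame: x ahead of the robot, y to its left, z up, the work surface at z = 0. Lengths are in m, angles in rad, forces in N, time in s.
With the tool pointing down it reaches from about 0.425 to 0.95 m from the base axis. Payload 3.5 kg.
Tool frame: the origin (TCP) lies on the centre line of the jaws, within the pads' length; the fingertips stand 25 mm ahead of it and the grasp point (between the pads) lies 6 mm ahead of it (ctrl.finger_overhang is the distance from the TCP to the fingertips, in m); z points along the fingers, y is the line along which they close (so a half turn about z gives the same grasp; the last joint's range is limited). The gripper opens to 85 mm and grips with 20 to 120 N. Pads are 22 mm wide; open, the fingers measure 114 mm over their backs; the gripper's body (76 mm by 85 mm) begins 54 mm behind the grasp point. The pads swing forward as they close: fully open they stand 13 mm farther back than shut.
Start: joints at [1.119, 0.286, 1.577, -0, 1.279, -0.15], TCP at [0.201, 0.644, 0.256] pointing down, gripper open.
Joint ranges: [-2.77, 2.77], [-0.9, 2.22], [0.21, 2.48], [-1.53, 4.67], [0.24, 2.81], [-2.84, 2.84]. Speed limits (rad/s): [2.79, 2.79, 3.14, 3.14, 3.14, 3.14].

### API

Orientations are given as a unit quaternion [x, y, z, w].
In Python, from plant import get_state, imaging, job, ctrl gives the robot as it stands.
- The arm moves only by the tool jog_arm, never from a script. Its argument "increments" is a list of rows, each an object of numbers: "dx", "dy", "dz": the shift along the world's x, y, z each as a share of 12 cm, from -1 to 1; "ax", "ay", "az": the turn, a rotation vector about the world's x, y, z each as a share of pi/2 rad, from -1 to 1; "gripper": the gripper command: -1 is shut, 1 is fully open, values between are in proportion. A call has 1 to 10 rows; each row is the pose to reach, as a shift and turn from the pose commanded when the call began; what a row does not reach only later rows make up. A row lasts 1/10 s, in which the tool goes at most 50 mm and 8.59 degrees, less where a joint would pass 70% of its speed; a pose out of reach is approached as far as the arm can. A call with a number of a shift or a turn outside -1 to 1 is refused whole. A call with a gripper value outside its range is refused whole. The fingers move at their own pace and stop on an object; "force" is the grip in N (left out, the last holds). Time passes only in rows, so rows that repeat a pose let the fingers close. It gives the time, the measured TCP pose, the force, the opening and the grip force at its end, in the units of the state.
- get_state(): the state, without advancing time (a new reading comes with each control period).
- imaging.read_camera(name): name is "side" or "top"; returns a dict with "frame" (420x560x3 uint8, blue, green, red), "depth" (420x560 float32, m along the optical axis (not along the pixel's ray), 0 where there is no reading), "camera_matrix" (3x3 intrinsics, pixels), "extrinsics" (4x4, takes a point from camera to world coordinates). Camera axes: x right, y up, looking along -z (the intrinsics and any distortion apply to the point x, -y, -z); pixel columns grow to the right and rows downward; lengths in m; the calibration is good to about 2 mm. A picture is of the moment at which its call begins.
- job.sign_off(): hands the job in; it is judged then, once.
The state is a dict: "time": time; "qpos": joint angles; "dq": joint speeds; "joint_efforts": joint torques, N m; "eef_pos": TCP position; "tcp_rot": TCP orientation; "contact_force": force on the tool from outside, world axes, zero at the start; "wrist_torque": the same for the moment, N m; "opening": opening from 0.0 (shut) to 1.0 (fully open); "finger_force": force on a finger pad.
Only numpy, scipy, OpenCV 4.12 (cv2) and the standard library are available. Lean on these libraries where they do the work, as an engineer would, in place of code of your own. Each camera call takes 0.05 s, during which the arm holds its last target. There are 200 camera calls.

## Working session

There is one attempt and no reset: what is moved stays moved. The work goes in short steps, Python scripts to look and compute and a tool call to move; the robot and the scene stay as the last step left them, time stands still between calls to the robot, and variables do not carry over. Pictures are saved under pics/ and viewed, at most 10 in all, crops included, and the job is handed in when it is done.

Besides the shell and the picture viewer there is one more tool, called after ">>>" as a command line: name --argument value ..., lists and objects as JSON in quotes. jog_arm: Moves the arm, as the interface text tells. Shift numbers are shares of 12 cm and turn numbers shares of pi/2 rad, none past 1 either way. Its arguments: {"type":"object","properties":{"increments":{"type":"array"},"force":{"type":"number"}},"required":["increments"]}

```bash
ls; mkdir -p pics; cat > h.py <<'E'
import numpy as np, cv2
from plant import get_state, imaging, job, ctrl
def cloud(c):
    K=c["camera_matrix"];d=c["depth"];v,u=np.indices(d.shape)
    P=np.stack([(u-K[0,2])/K[0,0]*d,-(v-K[1,2])/K[1,1]*d,-d,np.ones_like(d)],-1)@c["extrinsics"].T
    P=P[...,:3]; P[d==0]=np.nan
    return P
E
python3 - <<'E'
from h import *
s=get_state();print({k:np.round(v,3) for k,v in s.items()},ctrl.finger_overhang)
for n in("top","side"):
    c=imaging.read_camera(n);cv2.imwrite(f"pics/{n}0.png",c["frame"]);np.save(n,cloud(c));print(c["camera_matrix"],c["extrinsics"].round(3))
E
```

```text
pics
{'time': np.float64(0.0), 'qpos': array([ 1.119,  0.287,  1.578,  0.   ,  1.279, -0.15 ]), 'dq': array([-0.   , -0.001,  0.001, -0.001,  0.   ,  0.001]), 'joint_efforts': array([-0.0000e+00, -4.0596e+01, -2.9263e+01, -0.0000e+00,  6.0000e-03,
        0.0000e+00]), 'eef_pos': array([0.2  , 0.644, 0.255]), 'tcp_rot': array([ 0.15 ,  0.989, -0.001, -0.   ]), 'contact_force': array([-0.035, -0.309, -0.349]), 'wrist_torque': array([-0.006,  0.011, -0.039]), 'finger_force': np.float64(0.0), 'opening': np.float64(0.998)} 0.025
[[430.74993569   0.         280.23063874]
 [  0.         430.74993569 210.49672908]
 [  0.           0.           1.        ]] [[-0.016  0.996 -0.088  0.385]
 [-1.    -0.015  0.008  0.062]
 [ 0.007  0.088  0.996  1.217]
 [ 0.     0.     0.     1.   ]]
[[378.97029861   0.         275.17542394]
 [  0.         378.97029861 207.856433  ]
 [  0.           0.           1.        ]] [[-0.937 -0.235  0.257  0.765]
 [ 0.348 -0.64   0.685  0.729]
 [ 0.004  0.731  0.682  0.687]
 [ 0.     0.     0.     1.   ]]
```

View pics/top0.png

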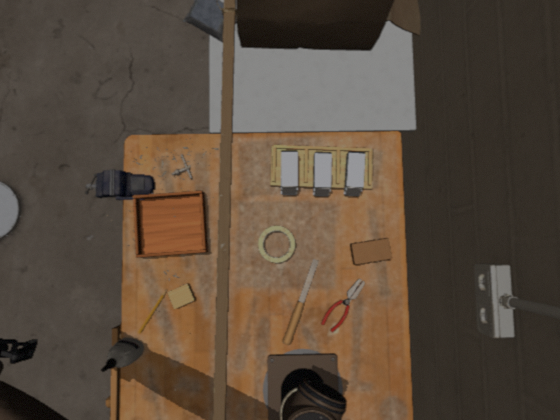

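View pics/side0.png

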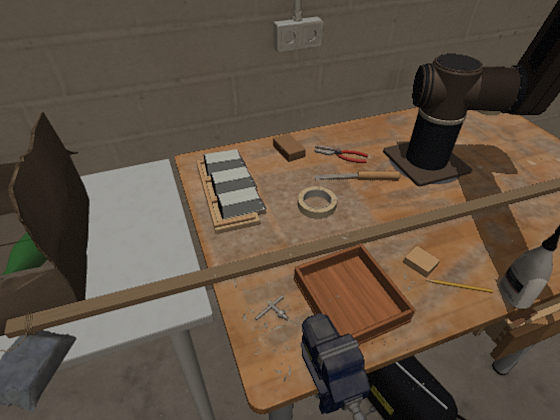

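Top view: tubes at about (290,170), (322,170), (355,170) with mouths down-image. The tray is at (171,224), the bar crosses at column ~225, tape at (277,244) and block at (371,251). Next I measure them.

```bash
python3 - <<'E'
from h import *
P=np.load("top.npy");S=np.load("side.npy")
np.set_printoptions(precision=3,suppress=True)
print("bench",P[290,250]);
for r in(20,60,150,230,300,400): 
    w=P[r,205:245];print("bar",r,[f"{a[1]:.3f}/{a[2]:.3f}" for a in w[::3]])
def box(Q,lo,hi):
    m=((Q>lo)&(Q<hi)).all(-1);return Q[m]
# tubes
A=np.concatenate([P.reshape(-1,3)])
for y0,col in((0.03,290),(-.04,322),(-.12,355)):
    print(P[165,col],P[165,col-12:col+13,2],P[130:200:3,col,2])
T=box(A,[.2,-.3,.055],[.7,.15,.075]); print(len(T),T[:,2].mean())
m=((P>[.2,-.3,.055])&(P<[.7,.15,.08])).all(-1).astype(np.uint8)
n,l,st,ce=cv2.connectedComponentsWithStats(m)
for i in range(1,n):
    if st[i,4]>60:
        q=P[l==i];r=cv2.minAreaRect(q[:,:2].astype(np.float32)*1000);print(st[i],r,np.median(q[:,2]))
# tray rim, rack, bystanders
for nm,lo,hi in(("tray",[.2,.2,.035],[.6,.55,.055]),("rack",[.4,-.25,.022],[.7,.15,.034]),("tape",[.25,-.02,.018],[.42,.12,.035]),("block",[.25,-.25,.022],[.42,-.1,.04])):
    q=box(A,lo,hi);print(nm,len(q),cv2.minAreaRect(q[:,:2].astype(np.float32)*1000),np.median(q[:,2]))
# anything tall by side camera
q=S.reshape(-1,3);
B=box(q,[.1,.1,.08],[.9,.3,.6]);print("side bar",len(B),B.min(0),B.max(0),np.median(B,0))
E
```

```text
bench [ 0.271  0.14  -0.003]
bar 20 ['0.267/-0.010', '0.258/-0.010', '0.250/-0.016', '0.241/-0.014', '0.231/-0.011', '0.223/-0.012', '0.214/-0.012', '0.201/0.019', '0.192/0.020', '0.184/0.019', '0.181/-0.041', '0.158/0.115', '0.150/0.117', '0.142/0.115']
bar 60 ['0.414/-0.895', '0.400/-0.900', '0.255/-0.047', '0.246/-0.048', '0.237/-0.050', '0.227/-0.047', '0.210/0.021', '0.201/0.021', '0.193/0.019', '0.184/0.025', '0.182/-0.053', '0.173/-0.047', '0.164/-0.047', '0.155/-0.049']
bar 150 ['0.265/-0.001', '0.257/-0.000', '0.248/-0.002', '0.239/0.001', '0.231/-0.003', '0.220/0.019', '0.211/0.019', '0.202/0.024', '0.194/0.025', '0.188/-0.001', '0.179/-0.002', '0.171/0.001', '0.162/-0.003', '0.154/-0.000']
bar 230 ['0.260/0.032', '0.257/0.000', '0.248/0.001', '0.239/0.004', '0.231/0.001', '0.220/0.021', '0.212/0.023', '0.203/0.026', '0.195/0.022', '0.189/0.005', '0.181/-0.004', '0.173/-0.002', '0.164/0.001', '0.155/0.002']
bar 300 ['0.266/0.000', '0.257/-0.001', '0.249/-0.002', '0.241/-0.001', '0.229/0.022', '0.221/0.020', '0.213/0.023', '0.204/0.024', '0.199/0.001', '0.191/-0.003', '0.182
[... 1826 characters left out ...]
24.3479461669922, 280.4192199707031), 3.4816906452178955) 0.043987094450332886
rack 1278 ((538.3839721679688, -64.05570983886719), (358.85784912109375, 275.05023193359375), 89.99491119384766) 0.026658136997577686
tape 359 ((335.6019287109375, 58.66709518432617), (173.6402130126953, 101.4540786743164), 5.886970520019531) 0.023946654558263614
block 833 ((350.2312927246094, -199.94232177734375), (110.09764862060547, 105.81014251708984), 8.681527137756348) 0.030195568767199754Traceback (most recent call last):
  File "<stdin>", line 24, in <module>
    return umr_minimum(a, axis, None, out, keepdims, initial, where)
ValueError: zero-size array to reduction operation minimum which has no identity
```

```bash
python3 - <<'E'
from h import *
np.set_printoptions(precision=4,suppress=True)
P=np.load("top.npy");S=np.load("side.npy")
for nm,Q in(("top",P),("side",S)):
    m=((Q>[.5,-.3,.056])&(Q<[.7,.15,.072])).all(-1).astype(np.uint8)
    n,l,st,ce=cv2.connectedComponentsWithStats(m)
    for i in range(1,n):
        if st[i,4]>100:
            q=Q[l==i]; x=q[:,0]; b=np.arange(.56,.645,.007)
            # edge midpoints per x slice -> axis
            mid=[];
            for a in b:
                k=(x>=a)&(x<a+.007)
                if k.sum()>3: mid.append((a+.0035,(np.percentile(q[k,1],3)+np.percentile(q[k,1],97))/2))
            mid=np.array(mid);f=np.polyfit(mid[:,0],mid[:,1],1)
            print(nm,"yaw",np.degrees(np.arctan(f[0])),"y@.60",np.polyval(f,.6),"x",np.percentile(x,[.5,99.5]),"z",np.median(q[:,2]))
def rect(Q,lo,hi,nm):
    m=((Q>lo)&(Q<hi)).all(-1).astype(np.uint8);m=cv2.morphologyEx(m,cv2.MORPH_CLOSE,np.ones((3,3)))
    n,l,st,ce=cv2.connectedComponentsWithStats(m)
    i=1+np.argmax(st[1:,4]);q=Q[(l==i)&((Q>lo)&(Q<hi)).all(-1)]
    print(nm,cv2.minAreaRect(q[:,:2].astype(np.float32)*1000),q[:,2].mean())
for nm,Q in(("top",P),("side",S)):
    rect(Q,[.25,.22,.03],[.6,.5,.056],nm+" tray")
    rect(Q,[.5,-.3,.009],[.75,.15,.034],nm+" rack")
    rect(Q,[.25,-.02,.012],[.45,.14,.04],nm+" tape")
    rect(Q,[.25,-.28,.015],[.45,-.08,.04],nm+" block")
E
```

```text
top yaw -1.123284718743218 y@.60 0.027241090789176123 x [0.5509 0.6517] z 0.06340998461637737
top yaw -3.4093367082286425 y@.60 -0.1537800939308525 x [0.5452 0.6468] z 0.06305237486654247
top yaw -1.989376323096929 y@.60 -0.06485732213947783 x [0.5465 0.6455] z 0.0632617552239757
side yaw -4.022776597941189 y@.60 -0.15100989978317314 x [0.5465 0.6464] z 0.06367829338746156
side yaw -1.8945465212314636 y@.60 -0.061545270011279456 x [0.5468 0.6464] z 0.06359656125394125
side yaw -0.547873303099578 y@.60 0.02965190816704815 x [0.5515 0.6517] z 0.06368760037406862
top tray ((460.8829040527344, 356.31744384765625), (175.28355407714844, 191.04568481445312), 3.4816904067993164) 0.04275737144702331
top rack ((600.7544555664062, -65.08131408691406), (289.78424072265625, 142.39251708984375), 86.52178192138672) 0.021310146464542854
top tape ((397.8162536621094, 65.69529724121094), (99.75220489501953, 99.34156036376953), 89.05482482910156) 0.023902888914362843
top block ((374.3396911621094, -196.24647521972656), (60.79457473754883, 105.85006713867188), 7.993556976318359) 0.02990653659724467
side tray ((458.224365234375, 358.4342956542969), (171.86558532714844, 191.56430053710938), 3.70932936668396) 0.041165278505785566
side rack ((600.1226806640625, -61.77801513671875), (290.17596435546875, 141.4314422607422), 87.093017578125) 0.023185818587320373
side tape ((398.7099609375, 65.94918823242188), (105.03800201416016, 100.49935913085938), 64.22405242919922) 0.022384042252695354
side block ((375.3686218261719, -193.0976104736328), (61.29552459716797, 107.49329376220703), 7.027010440826416) 0.02880951251437162
```

>>> jog_arm --increments '[{"dx": 0.55,"dy": -0.855,"az": 0.183,"gripper": 1},{"dx": 0.55,"dy": -0.855,"az": 0.183,"gripper": 1},{"dx": 0.55,"dy": -0.855,"az": 0.183,"gripper": 1},{"dx": 0.55,"dy": -0.855,"az": 0.183,"gripper": 1}]' --force 70

```text
$.increments[0]: bad value
```

>>> jog_arm --increments '[{"dx": 0.55,"dy": -0.855},{"dx": 0.55,"dy": -0.855},{"dx": 0.55,"dy": -0.855},{"dx": 0.55,"dy": -0.855}]'

```text
$.increments[0]: bad value
```

>>> jog_arm --increments '[{"dx": 0.55,"dy": -0.855},{"dx": 0.55,"dy": -0.855},{"dx": 0.55,"dy": -0.855},{"dx": 0.55,"dy": -0.855}]'

```text
$.increments[0]: bad value
```

The rows probably need every key, so I'll try one complete row set.

>>> jog_arm --increments '[{"dx": 0.55,"dy": -0.855,"dz": 0,"ax": 0,"ay": 0,"az": 0.183,"gripper": 1},{"dx": 0.55,"dy": -0.855,"dz": 0,"ax": 0,"ay": 0,"az": 0.183,"gripper": 1},{"dx": 0.55,"dy": -0.855,"dz": 0,"ax": 0,"ay": 0,"az": 0.183,"gripper": 1},{"dx": 0.55,"dy": -0.855,"dz": 0,"ax": 0,"ay": 0,"az": 0.183,"gripper": 1}]' --force 70

```text
time: 0.5
eef_pos: [0.2679, 0.5396, 0.2557]
tcp_rot: [0.009, 1.0, -0.001, -0.0]
contact_force: [-0.1, -0.4, 0.7]
opening: 1.003
finger_force: 0.0
```

>>> jog_arm --increments '[{"dx": 0.548,"dy": -0.852,"dz": 0,"ax": 0,"ay": 0,"az": 0,"gripper": 1},{"dx": 0.548,"dy": -0.852,"dz": 0,"ax": 0,"ay": 0,"az": 0,"gripper": 1},{"dx": 0.548,"dy": -0.852,"dz": 0,"ax": 0,"ay": 0,"az": 0,"gripper": 1}]'

```text
time: 0.8
eef_pos: [0.3332, 0.4379, 0.2559]
tcp_rot: [0.008, 1.0, -0.0, -0.0]
contact_force: [0.1, 0.6, 0.5]
opening: 1.001
finger_force: 0.0
```

>>> jog_arm --increments '[{"dx": 0.548,"dy": -0.852,"dz": 0,"ax": 0,"ay": 0,"az": 0,"gripper": 1},{"dx": 0.548,"dy": -0.852,"dz": 0,"ax": 0,"ay": 0,"az": 0,"gripper": 1},{"dx": 0.548,"dy": -0.852,"dz": 0,"ax": 0,"ay": 0,"az": 0,"gripper": 1}]'

```text
time: 1.1
eef_pos: [0.3994, 0.3355, 0.2562]
tcp_rot: [0.008, 1.0, -0.0, 0.0]
contact_force: [-1.2, 0.5, 0.4]
opening: 1.003
finger_force: 0.0
```

>>> jog_arm --increments '[{"dx": 0.548,"dy": -0.852,"dz": 0,"ax": 0,"ay": 0,"az": 0,"gripper": 1},{"dx": 0.548,"dy": -0.852,"dz": 0,"ax": 0,"ay": 0,"az": 0,"gripper": 1},{"dx": 0.548,"dy": -0.852,"dz": 0,"ax": 0,"ay": 0,"az": 0,"gripper": 1}]'

```text
time: 1.4
eef_pos: [0.4654, 0.2332, 0.2563]
tcp_rot: [0.008, 1.0, -0.0, 0.0]
contact_force: [-0.9, 0.7, -0.3]
opening: 0.997
finger_force: 0.0
```

>>> jog_arm --increments '[{"dx": 0.548,"dy": -0.852,"dz": 0,"ax": 0,"ay": 0,"az": 0,"gripper": 1},{"dx": 0.548,"dy": -0.852,"dz": 0,"ax": 0,"ay": 0,"az": 0,"gripper": 1},{"dx": 0.548,"dy": -0.852,"dz": 0,"ax": 0,"ay": 0,"az": 0,"gripper": 1}]'

```text
time: 1.7
eef_pos: [0.5314, 0.1307, 0.2562]
tcp_rot: [0.008, 1.0, -0.0, 0.0]
contact_force: [0.4, 0.4, 0.4]
opening: 0.997
finger_force: 0.0
```

>>> jog_arm --increments '[{"dx": 0.548,"dy": -0.852,"dz": -0.8,"ax": 0,"ay": 0,"az": 0,"gripper": 1},{"dx": 0.548,"dy": -0.852,"dz": -0.8,"ax": 0,"ay": 0,"az": 0,"gripper": 1},{"dx": 0.548,"dy": -0.852,"dz": -0.8,"ax": 0,"ay": 0,"az": 0,"gripper": 1},{"dx": 0.548,"dy": -0.852,"dz": -0.8,"ax": 0,"ay": 0,"az": 0,"gripper": 1},{"dx": 0.548,"dy": -0.852,"dz": -0.8,"ax": 0,"ay": 0,"az": 0,"gripper": 1}]'

```text
time: 2.2
eef_pos: [0.5951, 0.0307, 0.1585]
tcp_rot: [0.008, 1.0, 0.001, -0.002]
contact_force: [0.2, 0.6, 0.4]
opening: 1.002
finger_force: 0.0
```

>>> jog_arm --increments '[{"dx": 0,"dy": 0,"dz": 0,"ax": 0,"ay": 0,"az": 0,"gripper": 0.5},{"dx": 0,"dy": 0,"dz": -0.4,"ax": 0,"ay": 0,"az": 0,"gripper": 0.5},{"dx": 0,"dy": 0,"dz": -0.6,"ax": 0,"ay": 0,"az": 0,"gripper": 0.5},{"dx": 0,"dy": 0,"dz": -0.83,"ax": 0,"ay": 0,"az": 0,"gripper": 0.5},{"dx": 0,"dy": 0,"dz": -0.83,"ax": 0,"ay": 0,"az": 0,"gripper": 0.5},{"dx": 0,"dy": 0,"dz": -0.83,"ax": 0,"ay": 0,"az": 0,"gripper": 0.5}]'

```text
time: 2.8
eef_pos: [0.5959, 0.0319, 0.0623]
tcp_rot: [0.006, 1.0, -0.0, 0.001]
contact_force: [1.1, -0.6, 1.4]
opening: 0.753
finger_force: 0.0
```

>>> jog_arm --increments '[{"dx": 0,"dy": 0,"dz": 0,"ax": 0,"ay": 0,"az": 0,"gripper": -1},{"dx": 0,"dy": 0,"dz": 0,"ax": 0,"ay": 0,"az": 0,"gripper": -1},{"dx": 0,"dy": 0,"dz": 0,"ax": 0,"ay": 0,"az": 0,"gripper": -1},{"dx": 0,"dy": 0,"dz": 0,"ax": 0,"ay": 0,"az": 0,"gripper": -1},{"dx": 0,"dy": 0,"dz": 0,"ax": 0,"ay": 0,"az": 0,"gripper": -1},{"dx": 0,"dy": 0,"dz": 0,"ax": 0,"ay": 0,"az": 0,"gripper": -1},{"dx": 0,"dy": 0,"dz": 0,"ax": 0,"ay": 0,"az": 0,"gripper": -1},{"dx": 0,"dy": 0,"dz": 0,"ax": 0,"ay": 0,"az": 0,"gripper": -1}]' --force 70

```text
time: 3.6
eef_pos: [0.5975, 0.0308, 0.064]
tcp_rot: [0.007, 1.0, -0.0, 0.003]
contact_force: [-0.8, 1.2, 6.6]
opening: 0.525
finger_force: 73.7
```

>>> jog_arm --increments '[{"dx": 0,"dy": 0,"dz": 0.1,"ax": 0,"ay": 0,"az": 0,"gripper": -1},{"dx": 0,"dy": 0,"dz": 0.2,"ax": 0,"ay": 0,"az": 0,"gripper": -1},{"dx": 0,"dy": 0,"dz": 0.3,"ax": 0,"ay": 0,"az": 0,"gripper": -1},{"dx": 0,"dy": 0,"dz": 0.4,"ax": 0,"ay": 0,"az": 0,"gripper": -1},{"dx": 0,"dy": 0,"dz": 0.4,"ax": 0,"ay": 0,"az": 0,"gripper": -1},{"dx": 0,"dy": 0,"dz": 0.4,"ax": 0,"ay": 0,"az": 0,"gripper": -1},{"dx": 0,"dy": 0,"dz": 0.4,"ax": 0,"ay": 0,"az": 0,"gripper": -1},{"dx": 0,"dy": 0,"dz": 0.4,"ax": 0,"ay": 0,"az": 0,"gripper": -1}]'

```text
time: 4.4
eef_pos: [0.5948, 0.0308, 0.1078]
tcp_rot: [0.007, 1.0, 0.0, -0.001]
contact_force: [0.3, 0.4, -1.6]
opening: 0.524
finger_force: 72.7
```

```bash
python3 - <<'E'
from h import *
for i in range(4):
    imaging.read_camera("side")
    s=get_state();print(s["contact_force"].round(2),s["wrist_torque"].round(3),s["eef_pos"].round(4),s["opening"].round(3),s["finger_force"].round(1))
c=imaging.read_camera("side");cv2.imwrite("pics/s1.png",cv2.resize(c["frame"][100:260,160:360],None,fx=3,fy=3))
E
```

```text
Traceback (most recent call last):
AttributeError: 'float' object has no attribute 'round'
```

```bash
cat >> h.py <<'E'
def feel(n=4):
    for i in range(n):
        imaging.read_camera("side")
        s=get_state();print(np.round(s["contact_force"],2),np.round(s["wrist_torque"],3),np.round(s["eef_pos"],4),s["opening"],s["finger_force"])
E
python3 - <<'E'
from h import *
feel()
c=imaging.read_camera("side");cv2.imwrite("pics/s1.png",cv2.resize(c["frame"][100:260,160:360],None,fx=3,fy=3))
E
```

```text
[ 0.34 -0.45 -1.69] [-0.011 -0.004  0.018] [0.595  0.0307 0.1079] 0.5255242935750915 72.70919770002365
[-0.58 -1.28 -1.05] [ 0.005 -0.017  0.004] [0.5951 0.0307 0.1081] 0.5238782648571635 72.70905911922455
[ 0.56 -0.29 -2.14] [-0.02   0.016  0.028] [0.5952 0.0307 0.1083] 0.5261143672284257 72.70951867103577
[ 0.63  0.54 -1.28] [0.009 0.02  0.02 ] [0.5953 0.0307 0.1084] 0.5247001773898602 72.70936667919159
```

View pics/s1.png

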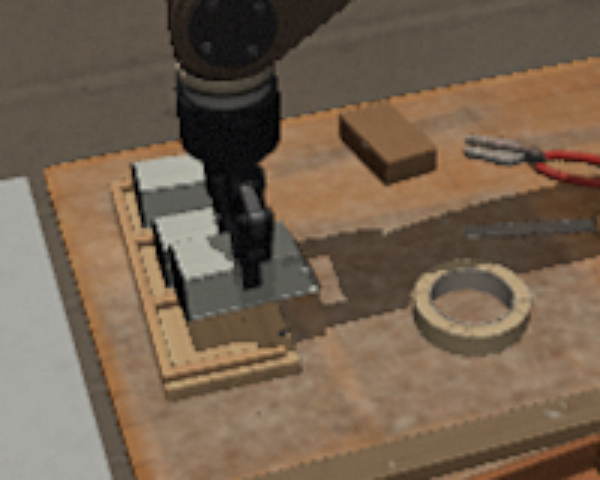

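Tube 1 weighs about 1.6 N, so it is empty. In the picture it hangs at about (245,270), held, with its flap shut. I'll put it back.

>>> jog_arm --increments '[{"dx": 0,"dy": 0,"dz": -0.1,"ax": 0,"ay": 0,"az": 0,"gripper": -1},{"dx": 0,"dy": 0,"dz": -0.2,"ax": 0,"ay": 0,"az": 0,"gripper": -1},{"dx": 0,"dy": 0,"dz": -0.3,"ax": 0,"ay": 0,"az": 0,"gripper": -1},{"dx": 0,"dy": 0,"dz": -0.36,"ax": 0,"ay": 0,"az": 0,"gripper": -1},{"dx": 0,"dy": 0,"dz": -0.37,"ax": 0,"ay": 0,"az": 0,"gripper": -1},{"dx": 0,"dy": 0,"dz": -0.37,"ax": 0,"ay": 0,"az": 0,"gripper": -1},{"dx": 0,"dy": 0,"dz": -0.37,"ax": 0,"ay": 0,"az": 0,"gripper": -1},{"dx": 0,"dy": 0,"dz": -0.37,"ax": 0,"ay": 0,"az": 0,"gripper": -1}]'

```text
time: 5.5
eef_pos: [0.5952, 0.0307, 0.0639]
tcp_rot: [0.007, 1.0, 0.0, -0.0]
contact_force: [-0.3, 0.5, -2.2]
opening: 0.524
finger_force: 73.1
```

>>> jog_arm --increments '[{"dx": 0,"dy": 0,"dz": 0,"ax": 0,"ay": 0,"az": 0,"gripper": 0.5},{"dx": 0,"dy": 0,"dz": 0,"ax": 0,"ay": 0,"az": 0,"gripper": 0.5},{"dx": 0,"dy": 0,"dz": 0,"ax": 0,"ay": 0,"az": 0,"gripper": 0.5},{"dx": 0,"dy": 0,"dz": 0,"ax": 0,"ay": 0,"az": 0,"gripper": 0.5}]'

```text
time: 5.9
eef_pos: [0.5956, 0.0307, 0.0646]
tcp_rot: [0.007, 1.0, -0.0, 0.0]
contact_force: [-0.2, 0.2, 0.1]
opening: 0.754
finger_force: 0.0
```

>>> jog_arm --increments '[{"dx": 0,"dy": 0,"dz": 0.4,"ax": 0,"ay": 0,"az": 0,"gripper": 0.5},{"dx": 0,"dy": 0,"dz": 0.7,"ax": 0,"ay": 0,"az": 0,"gripper": 0.5},{"dx": -0.03,"dy": -0.4,"dz": 0.7,"ax": 0,"ay": 0,"az": -0.012,"gripper": 0.5},{"dx": -0.03,"dy": -0.78,"dz": 0.7,"ax": 0,"ay": 0,"az": -0.012,"gripper": 0.5},{"dx": -0.03,"dy": -0.78,"dz": 0.7,"ax": 0,"ay": 0,"az": -0.012,"gripper": 0.5},{"dx": -0.03,"dy": -0.78,"dz": 0.7,"ax": 0,"ay": 0,"az": -0.012,"gripper": 0.5},{"dx": -0.03,"dy": -0.78,"dz": 0.7,"ax": 0,"ay": 0,"az": -0.012,"gripper": 0.5},{"dx": -0.03,"dy": -0.78,"dz": 0.3,"ax": 0,"ay": 0,"az": -0.012,"gripper": 0.5},{"dx": -0.03,"dy": -0.78,"dz": 0,"ax": 0,"ay": 0,"az": -0.012,"gripper": 0.5},{"dx": -0.03,"dy": -0.78,"dz": 0,"ax": 0,"ay": 0,"az": -0.012,"gripper": 0.5}]'

```text
time: 6.9
eef_pos: [0.5871, -0.0602, 0.0581]
tcp_rot: [0.016, 1.0, 0.002, -0.006]
contact_force: [0.3, 0.0, -0.7]
opening: 0.749
finger_force: 0.0
```

>>> jog_arm --increments '[{"dx": 0,"dy": 0,"dz": 0,"ax": 0,"ay": 0,"az": 0,"gripper": 0.5},{"dx": 0,"dy": 0,"dz": 0,"ax": 0,"ay": 0,"az": 0,"gripper": -1},{"dx": 0,"dy": 0,"dz": 0,"ax": 0,"ay": 0,"az": 0,"gripper": -1},{"dx": 0,"dy": 0,"dz": 0,"ax": 0,"ay": 0,"az": 0,"gripper": -1},{"dx": 0,"dy": 0,"dz": 0,"ax": 0,"ay": 0,"az": 0,"gripper": -1},{"dx": 0,"dy": 0,"dz": 0,"ax": 0,"ay": 0,"az": 0,"gripper": -1},{"dx": 0,"dy": 0,"dz": 0,"ax": 0,"ay": 0,"az": 0,"gripper": -1},{"dx": 0,"dy": 0,"dz": 0,"ax": 0,"ay": 0,"az": 0,"gripper": -1}]'

```text
time: 7.7
eef_pos: [0.5939, -0.0632, 0.0674]
tcp_rot: [0.017, 1.0, -0.0, 0.003]
contact_force: [-0.0, 1.3, 6.9]
opening: 0.522
finger_force: 73.7
```

>>> jog_arm --increments '[{"dx": 0,"dy": 0,"dz": 0.1,"ax": 0,"ay": 0,"az": 0,"gripper": -1},{"dx": 0,"dy": 0,"dz": 0.2,"ax": 0,"ay": 0,"az": 0,"gripper": -1},{"dx": 0,"dy": 0,"dz": 0.3,"ax": 0,"ay": 0,"az": 0,"gripper": -1},{"dx": 0,"dy": 0,"dz": 0.4,"ax": 0,"ay": 0,"az": 0,"gripper": -1},{"dx": 0,"dy": 0,"dz": 0.4,"ax": 0,"ay": 0,"az": 0,"gripper": -1},{"dx": 0,"dy": 0,"dz": 0.4,"ax": 0,"ay": 0,"az": 0,"gripper": -1},{"dx": 0,"dy": 0,"dz": 0.4,"ax": 0,"ay": 0,"az": 0,"gripper": -1},{"dx": 0,"dy": 0,"dz": 0.4,"ax": 0,"ay": 0,"az": 0,"gripper": -1}]'

```text
time: 8.5
eef_pos: [0.5912, -0.0627, 0.1114]
tcp_rot: [0.017, 1.0, 0.0, -0.001]
contact_force: [-0.7, -0.3, -1.9]
opening: 0.524
finger_force: 72.7
```

```bash
python3 - <<'E'
from h import *
feel()
E
```

```text
[ 0.84 -0.17 -1.59] [ 0.093  0.035 -0.039] [ 0.5913 -0.0628  0.1114] 0.5265895234611637 72.69428461790085
[-0.42 -0.42 -1.66] [0.008 0.008 0.015] [ 0.5914 -0.0628  0.1116] 0.5202928610908778 72.69457697868347
[-0.06  0.23 -2.04] [-0.016  0.046 -0.042] [ 0.5915 -0.0628  0.1117] 0.5259777257415832 72.69454747438431
[ 0.23 -0.24 -1.53] [-0.05   0.024 -0.024] [ 0.5916 -0.0628  0.1118] 0.5206705844471237 72.69427478313446
```

>>> jog_arm --increments '[{"dx": 0,"dy": 0,"dz": -0.1,"ax": 0,"ay": 0,"az": 0,"gripper": -1},{"dx": 0,"dy": 0,"dz": -0.2,"ax": 0,"ay": 0,"az": 0,"gripper": -1},{"dx": 0,"dy": 0,"dz": -0.3,"ax": 0,"ay": 0,"az": 0,"gripper": -1},{"dx": 0,"dy": 0,"dz": -0.36,"ax": 0,"ay": 0,"az": 0,"gripper": -1},{"dx": 0,"dy": 0,"dz": -0.37,"ax": 0,"ay": 0,"az": 0,"gripper": -1},{"dx": 0,"dy": 0,"dz": -0.37,"ax": 0,"ay": 0,"az": 0,"gripper": -1},{"dx": 0,"dy": 0,"dz": -0.37,"ax": 0,"ay": 0,"az": 0,"gripper": -1},{"dx": 0,"dy": 0,"dz": -0.37,"ax": 0,"ay": 0,"az": 0,"gripper": -1}]'

```text
time: 9.5
eef_pos: [0.5917, -0.0629, 0.0676]
tcp_rot: [0.017, 1.0, 0.0, -0.0]
contact_force: [-0.7, 0.0, -1.9]
opening: 0.525
finger_force: 73.3
```

>>> jog_arm --increments '[{"dx": 0,"dy": 0,"dz": 0,"ax": 0,"ay": 0,"az": 0,"gripper": 0.5},{"dx": 0,"dy": 0,"dz": 0,"ax": 0,"ay": 0,"az": 0,"gripper": 0.5},{"dx": 0,"dy": 0,"dz": 0,"ax": 0,"ay": 0,"az": 0,"gripper": 0.5},{"dx": 0,"dy": 0,"dz": 0,"ax": 0,"ay": 0,"az": 0,"gripper": 0.5}]'

```text
time: 9.9
eef_pos: [0.592, -0.063, 0.0682]
tcp_rot: [0.017, 1.0, -0.0, 0.0]
contact_force: [0.7, 0.6, -0.7]
opening: 0.75
finger_force: 0.0
```

>>> jog_arm --increments '[{"dx": 0,"dy": 0,"dz": 0.4,"ax": 0,"ay": 0,"az": 0,"gripper": 0.5},{"dx": 0,"dy": 0,"dz": 0.7,"ax": 0,"ay": 0,"az": 0,"gripper": 0.5},{"dx": 0,"dy": -0.4,"dz": 0.7,"ax": 0,"ay": 0,"az": -0.021,"gripper": 0.5},{"dx": 0,"dy": -0.743,"dz": 0.7,"ax": 0,"ay": 0,"az": -0.021,"gripper": 0.5},{"dx": 0,"dy": -0.743,"dz": 0.7,"ax": 0,"ay": 0,"az": -0.021,"gripper": 0.5},{"dx": 0,"dy": -0.743,"dz": 0.7,"ax": 0,"ay": 0,"az": -0.021,"gripper": 0.5},{"dx": 0,"dy": -0.743,"dz": 0.4,"ax": 0,"ay": 0,"az": -0.021,"gripper": 0.5},{"dx": 0,"dy": -0.743,"dz": 0.1,"ax": 0,"ay": 0,"az": -0.021,"gripper": 0.5},{"dx": 0,"dy": -0.743,"dz": -0.02,"ax": 0,"ay": 0,"az": -0.021,"gripper": 0.5},{"dx": 0,"dy": -0.743,"dz": -0.02,"ax": 0,"ay": 0,"az": -0.021,"gripper": 0.5}]'

```text
time: 10.9
eef_pos: [0.5897, -0.1501, 0.0624]
tcp_rot: [0.032, 0.999, 0.001, -0.003]
contact_force: [0.0, 0.6, -0.2]
opening: 0.747
finger_force: 0.0
```

>>> jog_arm --increments '[{"dx": 0,"dy": 0,"dz": 0,"ax": 0,"ay": 0,"az": 0,"gripper": 0.5},{"dx": 0,"dy": 0,"dz": 0,"ax": 0,"ay": 0,"az": 0,"gripper": 0.5},{"dx": 0,"dy": 0,"dz": 0,"ax": 0,"ay": 0,"az": 0,"gripper": -1},{"dx": 0,"dy": 0,"dz": 0,"ax": 0,"ay": 0,"az": 0,"gripper": -1},{"dx": 0,"dy": 0,"dz": 0,"ax": 0,"ay": 0,"az": 0,"gripper": -1},{"dx": 0,"dy": 0,"dz": 0,"ax": 0,"ay": 0,"az": 0,"gripper": -1},{"dx": 0,"dy": 0,"dz": 0,"ax": 0,"ay": 0,"az": 0,"gripper": -1},{"dx": 0,"dy": 0,"dz": 0,"ax": 0,"ay": 0,"az": 0,"gripper": -1},{"dx": 0,"dy": 0,"dz": 0,"ax": 0,"ay": 0,"az": 0,"gripper": -1}]' --force 90

```text
time: 11.8
eef_pos: [0.5932, -0.1527, 0.0679]
tcp_rot: [0.033, 0.999, -0.001, 0.002]
contact_force: [-1.2, 1.3, 6.0]
opening: 0.521
finger_force: 92.8
```

>>> jog_arm --increments '[{"dx": 0,"dy": 0,"dz": 0.1,"ax": 0,"ay": 0,"az": 0,"gripper": -1},{"dx": 0,"dy": 0,"dz": 0.2,"ax": 0,"ay": 0,"az": 0,"gripper": -1},{"dx": 0,"dy": 0,"dz": 0.3,"ax": 0,"ay": 0,"az": 0,"gripper": -1},{"dx": 0,"dy": 0,"dz": 0.4,"ax": 0,"ay": 0,"az": 0,"gripper": -1},{"dx": 0,"dy": 0,"dz": 0.4,"ax": 0,"ay": 0,"az": 0,"gripper": -1},{"dx": 0,"dy": 0,"dz": 0.4,"ax": 0,"ay": 0,"az": 0,"gripper": -1},{"dx": 0,"dy": 0,"dz": 0.4,"ax": 0,"ay": 0,"az": 0,"gripper": -1},{"dx": 0,"dy": 0,"dz": 0.4,"ax": 0,"ay": 0,"az": 0,"gripper": -1}]'

```text
time: 12.6
eef_pos: [0.5912, -0.1518, 0.1126]
tcp_rot: [0.033, 0.999, 0.0, -0.001]
contact_force: [-0.0, 0.3, -4.0]
opening: 0.513
finger_force: 92.4
```

```bash
python3 - <<'E'
from h import *
feel()
c=imaging.read_camera("side");cv2.imwrite("pics/s2.png",cv2.resize(c["frame"][60:240,150:350],None,fx=3,fy=3));np.save("side2",cloud(c))
E
```

```text
[-0.73 -0.32 -3.46] [-0.055  0.068 -0.043] [ 0.5913 -0.1519  0.1127] 0.5165956855396797 92.38891571760178
[-0.51 -0.5  -4.41] [-0.012  0.03  -0.056] [ 0.5914 -0.1519  0.1128] 0.5186240478752234 92.38921254873276
[ 0.35 -0.42 -3.43] [-0.011 -0.004  0.005] [ 0.5915 -0.152   0.1129] 0.5147105807779455 92.38897562026978
[ 1.04 -0.62 -3.3 ] [-0.01   0.033 -0.057] [ 0.5916 -0.152   0.1131] 0.5132370016362743 92.3889434337616
```

View pics/s2.png

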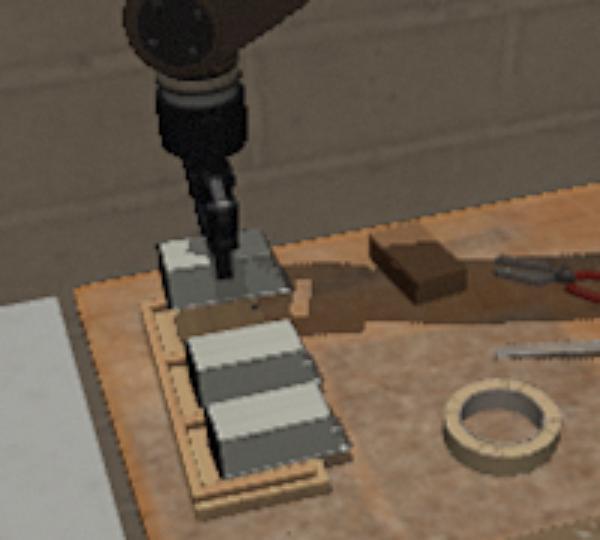

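Tube 3 weighs about 3.7 N, so it is the heavy one. In the picture it is held level at (225,270), and tubes 1 and 2 lie in their bays at (275,440) and (250,360). I'll carry it level to the tray, yawing its mouth toward the base.

>>> jog_arm --increments '[{"dx": 0,"dy": 0,"dz": 0.2,"ax": 0,"ay": 0,"az": 0,"gripper": -1},{"dx": 0,"dy": 0,"dz": 0.4,"ax": 0,"ay": 0,"az": 0,"gripper": -1},{"dx": 0,"dy": 0,"dz": 0.6,"ax": 0,"ay": 0,"az": 0,"gripper": -1},{"dx": -0.02,"dy": 0.15,"dz": 0.73,"ax": 0,"ay": 0,"az": 0.015,"gripper": -1},{"dx": -0.04,"dy": 0.3,"dz": 0.73,"ax": 0,"ay": 0,"az": 0.03,"gripper": -1},{"dx": -0.065,"dy": 0.45,"dz": 0.73,"ax": 0,"ay": 0,"az": 0.045,"gripper": -1},{"dx": -0.085,"dy": 0.6,"dz": 0.73,"ax": 0,"ay": 0,"az": 0.06,"gripper": -1},{"dx": -0.105,"dy": 0.76,"dz": 0.73,"ax": 0,"ay": 0,"az": 0.077,"gripper": -1},{"dx": -0.128,"dy": 0.92,"dz": 0.73,"ax": 0,"ay": 0,"az": 0.093,"gripper": -1}]'

```text
time: 13.75
eef_pos: [0.5752, -0.0396, 0.1992]
tcp_rot: [-0.041, 0.999, 0.0, -0.002]
contact_force: [0.2, 0.5, -3.8]
opening: 0.517
finger_force: 93.0
```

>>> jog_arm --increments '[{"dx": -0.02,"dy": 0.15,"dz": 0,"ax": 0,"ay": 0,"az": 0.015,"gripper": -1},{"dx": -0.04,"dy": 0.3,"dz": 0,"ax": 0,"ay": 0,"az": 0.03,"gripper": -1},{"dx": -0.065,"dy": 0.45,"dz": 0,"ax": 0,"ay": 0,"az": 0.045,"gripper": -1},{"dx": -0.085,"dy": 0.6,"dz": 0,"ax": 0,"ay": 0,"az": 0.06,"gripper": -1},{"dx": -0.105,"dy": 0.76,"dz": 0,"ax": 0,"ay": 0,"az": 0.077,"gripper": -1},{"dx": -0.128,"dy": 0.92,"dz": 0,"ax": 0,"ay": 0,"az": 0.093,"gripper": -1}]'

```text
time: 14.35
eef_pos: [0.5601, 0.0704, 0.2]
tcp_rot: [-0.114, 0.993, 0.0, -0.001]
contact_force: [-0.1, 0.3, -3.8]
opening: 0.52
finger_force: 93.0
```

>>> jog_arm --increments '[{"dx": -0.02,"dy": 0.15,"dz": 0,"ax": 0,"ay": 0,"az": 0.015,"gripper": -1},{"dx": -0.04,"dy": 0.3,"dz": 0,"ax": 0,"ay": 0,"az": 0.03,"gripper": -1},{"dx": -0.065,"dy": 0.45,"dz": 0,"ax": 0,"ay": 0,"az": 0.045,"gripper": -1},{"dx": -0.085,"dy": 0.6,"dz": 0,"ax": 0,"ay": 0,"az": 0.06,"gripper": -1},{"dx": -0.105,"dy": 0.76,"dz": 0,"ax": 0,"ay": 0,"az": 0.077,"gripper": -1},{"dx": -0.128,"dy": 0.92,"dz": 0,"ax": 0,"ay": 0,"az": 0.093,"gripper": -1}]'

```text
time: 14.95
eef_pos: [0.5446, 0.1806, 0.2]
tcp_rot: [-0.186, 0.983, 0.0, -0.001]
contact_force: [0.0, 0.1, -3.2]
opening: 0.518
finger_force: 93.0
```

```bash
python3 - <<'E'
from h import *
feel(1);s=get_state();print(np.round(s["qpos"],4),s["eef_pos"],s["tcp_rot"])
E
```

```text
[-0.85  1.81 -4.22] [0.188 0.034 0.014] [0.544  0.1832 0.2   ] 0.5138851803586674 92.93036878108978
[ 0.147   0.1194  1.8783  0.0028  1.1456 -1.8015] [0.54398712 0.18316104 0.20002979] [-1.87155461e-01  9.82329062e-01  1.32728506e-03 -8.28338508e-04]
```

>>> jog_arm --increments '[{"dx": -0.02,"dy": 0.15,"dz": 0,"ax": 0,"ay": 0,"az": 0.015,"gripper": -1},{"dx": -0.04,"dy": 0.3,"dz": 0,"ax": 0,"ay": 0,"az": 0.03,"gripper": -1},{"dx": -0.065,"dy": 0.45,"dz": 0,"ax": 0,"ay": 0,"az": 0.045,"gripper": -1},{"dx": -0.085,"dy": 0.6,"dz": 0,"ax": 0,"ay": 0,"az": 0.06,"gripper": -1},{"dx": -0.105,"dy": 0.76,"dz": 0,"ax": 0,"ay": 0,"az": 0.077,"gripper": -1},{"dx": -0.128,"dy": 0.92,"dz": 0,"ax": 0,"ay": 0,"az": 0.093,"gripper": -1}]'

```text
time: 15.6
eef_pos: [0.5293, 0.2906, 0.2]
tcp_rot: [-0.257, 0.966, -0.0, -0.001]
contact_force: [0.8, -0.7, -3.6]
opening: 0.519
finger_force: 92.9
```

>>> jog_arm --increments '[{"dx": -0.02,"dy": 0.15,"dz": 0,"ax": 0,"ay": 0,"az": 0.015,"gripper": -1},{"dx": -0.04,"dy": 0.3,"dz": 0,"ax": 0,"ay": 0,"az": 0.03,"gripper": -1},{"dx": -0.065,"dy": 0.45,"dz": 0,"ax": 0,"ay": 0,"az": 0.045,"gripper": -1},{"dx": -0.085,"dy": 0.6,"dz": 0,"ax": 0,"ay": 0,"az": 0.06,"gripper": -1},{"dx": -0.105,"dy": 0.76,"dz": 0,"ax": 0,"ay": 0,"az": 0.077,"gripper": -1},{"dx": -0.128,"dy": 0.92,"dz": 0,"ax": 0,"ay": 0,"az": 0.093,"gripper": -1},{"dx": -0.128,"dy": 0.92,"dz": 0,"ax": 0,"ay": 0,"az": 0.093,"gripper": -1},{"dx": -0.128,"dy": 0.92,"dz": 0,"ax": 0,"ay": 0,"az": 0.093,"gripper": -1}]'

```text
time: 16.4
eef_pos: [0.5148, 0.4005, 0.2009]
tcp_rot: [-0.327, 0.945, -0.0, -0.0]
contact_force: [0.6, -0.3, -4.1]
opening: 0.517
finger_force: 93.0
```

```bash
python3 - <<'E'
from h import *
feel(1);s=get_state();print(np.round(s["qpos"],4),s["eef_pos"],s["tcp_rot"])
E
```

```text
[ 0.32  0.54 -4.49] [-0.034  0.038 -0.049] [0.5149 0.4    0.2009] 0.5143805410243142 92.97367215156555
[ 5.0520e-01  2.8440e-01  1.6833e+00 -6.0000e-04  1.1745e+00 -1.7301e+00] [0.51494869 0.39998876 0.20092607] [-3.26305534e-01  9.45264268e-01 -3.38670334e-04 -2.19088768e-04]
```

```bash
cat > ik.py <<'E'
from h import *
from scipy.spatial.transform import Rotation as R
from scipy.optimize import least_squares
L1,L2,D=.463,.56,.101
def fk(q,L3):
    # local frame: forearm along z after pitch; q4 rolls, q5 pitches, q6 rolls
    A=R.from_euler('z',q[0])*R.from_euler('y',q[1])
    p=A.apply([0,0,L1]);B=A*R.from_euler('y',q[2]);p=p+B.apply([0,0,L2])
    T=B*R.from_euler('z',q[3])*R.from_euler('y',q[4]);p=p+T.apply([0,0,L3])
    p=p+R.from_euler('z',q[0]).apply([0,D,0])+[0,0,L3-.027]
    return p,T*R.from_euler('z',q[5])
if __name__=="__main__":
    np.set_printoptions(precision=3,suppress=True)
    s=get_state();q0=np.array(s["qpos"]);p,T=fk(q0,.3);print(p,s["eef_pos"])
    T0=R.from_quat(s["tcp_rot"]);M=T.inv()*T0;print("frame fix",M.as_rotvec())
    C=np.array([.4595,.357,0]);lo=[-2.77,-.9,.21,-1.53,.24,-2.84];hi=[2.77,2.22,2.48,4.67,2.81,2.84]
    for psi in(38,15,0,-15,-30,-45,-60,-80):
        a=np.radians(psi);u=np.array([np.cos(a),np.sin(a),0]);th=np.radians(50)
        e=u*np.cos(th)+[0,0,np.sin(th)];n=-u*np.sin(th)+[0,0,np.cos(th)]
        t=C+.035*u+[0,0,.085]+.103*e+.05*n
        y=np.cross(n,e)
        Td=R.from_rotvec(-np.cross([0,0,1],u)*th)*R.from_euler('z',psi-38.1,degrees=True)*T0
        for L3 in(.2,.3,.38):
            f=lambda q:np.r_[(fk(q,L3)[0]-t)*5,((fk(q,L3)[1]*M).inv()*Td).as_rotvec()]
            r=least_squares(f,np.clip(q0,np.add(lo,.02),np.subtract(hi,.02)),bounds=(lo,hi))
            print(psi,L3,t,"q",r.x,"cost %.5f"%r.cost)
    P=np.load("top.npy");q=P[((P>[.4,.44,.05])&(P<[.7,.7,.4])).all(-1)];print("vise",np.percentile(q,[1,99],axis=0))
E
python3 ik.py
```

```text
[0.517 0.401 0.201] [0.515 0.4   0.201]
frame fix [-0.    -0.     1.571]
38 0.2 [0.509 0.396 0.196] q [ 0.442  0.033  2.12   0.923  0.24  -2.627] cost 0.00043
38 0.3 [0.509 0.396 0.196] q [ 0.401 -0.085  2.299  1.107  0.24  -2.84 ] cost 0.00082
38 0.38 [0.509 0.396 0.196] q [ 0.376 -0.187  2.425  1.089  0.24  -2.84 ] cost 0.00203
15 0.2 [0.52  0.373 0.196] q [ 0.528  0.051  2.107 -1.014  0.24  -0.396] cost 0.00000
15 0.3 [0.52  0.373 0.196] q [ 0.576 -0.04   2.278 -1.344  0.245 -0.027] cost 0.00000
15 0.38 [0.52  0.373 0.196] q [ 0.627 -0.107  2.403 -1.53   0.277  0.2  ] cost 0.00001
0 0.2 [0.522 0.357 0.196] q [ 0.571  0.08   2.077 -1.162  0.468 -0.06 ] cost 0.00000
0 0.3 [0.522 0.357 0.196] q [ 0.664  0.024  2.215 -1.299  0.512  0.157] cost 0.00000
0 0.38 [0.522 0.357 0.196] q [ 0.756 -0.004  2.31  -1.376  0.566  0.316] cost 0.00000
-15 0.2 [0.52  0.341 0.196] q [ 0.605  0.119  2.034 -1.145  0.696  0.115] cost 0.00000
-15 0.3 [0.52  0.341 0.196] q [ 0.726  0.103  2.131 -1.201  0.756  0.284] cost 0.00000
-15 0.38 [0.52  0.341 0.196] q [ 0.837  0.111  2.188 -1.221  0.813  0.413] cost
[... 404 characters left out ...]
1.93  -0.979  1.175  0.504] cost 0.00000
-45 0.38 [0.504 0.313 0.196] q [ 0.879  0.335  1.91  -0.948  1.218  0.594] cost 0.00000
-60 0.2 [0.491 0.303 0.196] q [ 0.641  0.256  1.872 -0.908  1.304  0.508] cost 0.00000
-60 0.3 [0.491 0.303 0.196] q [ 0.765  0.349  1.827 -0.865  1.354  0.614] cost 0.00000
-60 0.38 [0.491 0.303 0.196] q [ 0.858  0.435  1.772 -0.825  1.391  0.688] cost 0.00000
-80 0.2 [0.47  0.295 0.196] q [ 0.626  0.31   1.803 -0.761  1.525  0.69 ] cost 0.00000
-80 0.3 [0.47  0.295 0.196] q [ 0.73   0.441  1.701 -0.708  1.563  0.775] cost 0.00000
-80 0.38 [0.47  0.295 0.196] q [ 0.804  0.55   1.601 -0.667  1.595  0.829] cost 0.00000
vise [[0.532 0.441 0.052]
 [0.596 0.574 0.107]]
```

In-plane tipping would hit joint 5's limit. Tipping with tube yaw -60° has good margins on every joint, so I'll yaw over the tray first.

>>> jog_arm --increments '[{"dx": -0.03,"dy": -0.1,"dz": 0,"ax": 0,"ay": 0,"az": -0.068,"gripper": -1},{"dx": -0.05,"dy": -0.2,"dz": 0,"ax": 0,"ay": 0,"az": -0.136,"gripper": -1},{"dx": -0.08,"dy": -0.3,"dz": 0,"ax": 0,"ay": 0,"az": -0.204,"gripper": -1},{"dx": -0.1,"dy": -0.4,"dz": 0,"ax": 0,"ay": 0,"az": -0.272,"gripper": -1},{"dx": -0.13,"dy": -0.5,"dz": 0,"ax": 0,"ay": 0,"az": -0.34,"gripper": -1},{"dx": -0.15,"dy": -0.6,"dz": 0,"ax": 0,"ay": 0,"az": -0.408,"gripper": -1},{"dx": -0.18,"dy": -0.7,"dz": 0,"ax": 0,"ay": 0,"az": -0.476,"gripper": -1},{"dx": -0.2,"dy": -0.8,"dz": 0,"ax": 0,"ay": 0,"az": -0.545,"gripper": -1}]'

```text
time: 17.25
eef_pos: [0.491, 0.3026, 0.2013]
tcp_rot: [0.099, 0.995, -0.0, 0.0]
contact_force: [-0.4, 0.4, -3.1]
opening: 0.519
finger_force: 93.0
```

>>> jog_arm --increments '[{"dx": 0,"dy": 0,"dz": 0,"ax": 0,"ay": 0,"az": -0.068,"gripper": -1},{"dx": 0,"dy": 0,"dz": 0,"ax": 0,"ay": 0,"az": -0.136,"gripper": -1},{"dx": 0,"dy": 0,"dz": 0,"ax": 0,"ay": 0,"az": -0.204,"gripper": -1},{"dx": 0,"dy": 0,"dz": 0,"ax": 0,"ay": 0,"az": -0.272,"gripper": -1},{"dx": 0,"dy": 0,"dz": 0,"ax": 0,"ay": 0,"az": -0.34,"gripper": -1},{"dx": 0,"dy": 0,"dz": 0,"ax": 0,"ay": 0,"az": -0.408,"gripper": -1},{"dx": 0,"dy": 0,"dz": 0,"ax": 0,"ay": 0,"az": -0.476,"gripper": -1},{"dx": 0,"dy": 0,"dz": 0,"ax": 0,"ay": 0,"az": -0.545,"gripper": -1},{"dx": 0,"dy": 0,"dz": 0,"ax": 0,"ay": 0,"az": -0.545,"gripper": -1},{"dx": 0,"dy": 0,"dz": 0,"ax": 0,"ay": 0,"az": -0.545,"gripper": -1}]'

```text
time: 18.25
eef_pos: [0.4912, 0.3034, 0.2012]
tcp_rot: [0.5, 0.866, -0.0, 0.0]
contact_force: [0.2, -0.7, -4.7]
opening: 0.515
finger_force: 93.0
```

```bash
python3 - <<'E'
from h import *
feel(1);s=get_state();print(np.round(s["qpos"],3))
c=imaging.read_camera("side");cv2.imwrite("pics/s3.png",c["frame"])
E
```

```text
[ 0.08  0.45 -4.05] [ 0.017  0.046 -0.054] [0.4911 0.3035 0.2012] 0.5178540188801699 92.95687079429626
[ 0.378  0.125  1.87  -0.     1.147 -0.146]
```

View pics/s3.png

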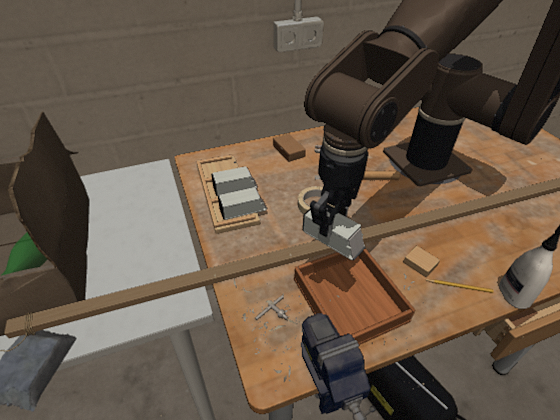

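The tube is level above the tray's near edge at about (335,232), with its shut mouth at (352,245) facing over the tray. I'll tip it 50°.

>>> jog_arm --increments '[{"dx": 0,"dy": 0,"dz": 0,"ax": -0.069,"ay": -0.04,"az": 0,"gripper": -1},{"dx": 0,"dy": 0,"dz": 0,"ax": -0.138,"ay": -0.08,"az": 0,"gripper": -1},{"dx": 0,"dy": 0,"dz": 0,"ax": -0.207,"ay": -0.12,"az": 0,"gripper": -1},{"dx": 0,"dy": 0,"dz": 0,"ax": -0.275,"ay": -0.159,"az": 0,"gripper": -1},{"dx": 0,"dy": 0,"dz": 0,"ax": -0.344,"ay": -0.199,"az": 0,"gripper": -1},{"dx": 0,"dy": 0,"dz": 0,"ax": -0.413,"ay": -0.238,"az": 0,"gripper": -1},{"dx": 0,"dy": 0,"dz": 0,"ax": -0.481,"ay": -0.278,"az": 0,"gripper": -1},{"dx": 0,"dy": 0,"dz": 0,"ax": -0.481,"ay": -0.278,"az": 0,"gripper": -1},{"dx": 0,"dy": 0,"dz": 0,"ax": -0.481,"ay": -0.278,"az": 0,"gripper": -1},{"dx": 0,"dy": 0,"dz": 0,"ax": -0.481,"ay": -0.278,"az": 0,"gripper": -1}]'

```text
time: 19.35
eef_pos: [0.4917, 0.304, 0.2023]
tcp_rot: [0.454, 0.785, -0.21, 0.366]
contact_force: [-0.0, 0.6, -1.2]
opening: 0.519
finger_force: 93.5
```

>>> jog_arm --increments '[{"dx": 0,"dy": 0,"dz": 0,"ax": 0,"ay": 0,"az": 0,"gripper": -1},{"dx": 0,"dy": 0,"dz": 0,"ax": 0,"ay": 0,"az": 0,"gripper": -1},{"dx": 0,"dy": 0,"dz": 0,"ax": 0,"ay": 0,"az": 0,"gripper": -1},{"dx": 0,"dy": 0,"dz": 0,"ax": 0,"ay": 0,"az": 0,"gripper": -1},{"dx": 0,"dy": 0,"dz": 0,"ax": 0,"ay": 0,"az": 0,"gripper": -1},{"dx": 0,"dy": 0,"dz": 0,"ax": 0,"ay": 0,"az": 0,"gripper": -1},{"dx": 0,"dy": 0,"dz": 0,"ax": 0,"ay": 0,"az": 0,"gripper": -1},{"dx": 0,"dy": 0,"dz": 0,"ax": 0,"ay": 0,"az": 0,"gripper": -1}]'

```text
time: 20.15
eef_pos: [0.491, 0.3039, 0.2011]
tcp_rot: [0.453, 0.785, -0.211, 0.366]
contact_force: [-0.2, -0.1, -1.5]
opening: 0.52
finger_force: 93.5
```

```bash
python3 - <<'E'
from h import *
feel(2);s=get_state();print(np.round(s["qpos"],3),s["tcp_rot"])
c=imaging.read_camera("side");cv2.imwrite("pics/s4.png",cv2.resize(c["frame"][150:390,220:440],None,fx=2.5,fy=2.5))
E
```

```text
[ 0.61 -0.17 -1.73] [0.536 0.324 0.008] [0.491  0.304  0.2011] 0.5195211858917257 93.47052544355392
[-0.17 -0.21 -2.6 ] [0.538 0.266 0.021] [0.491  0.304  0.2011] 0.5174766096579484 93.4703466296196
[ 0.674  0.284  1.844 -0.896  1.326  0.527] [ 0.45338926  0.78474908 -0.21101599  0.36616842]
```

View pics/s4.png

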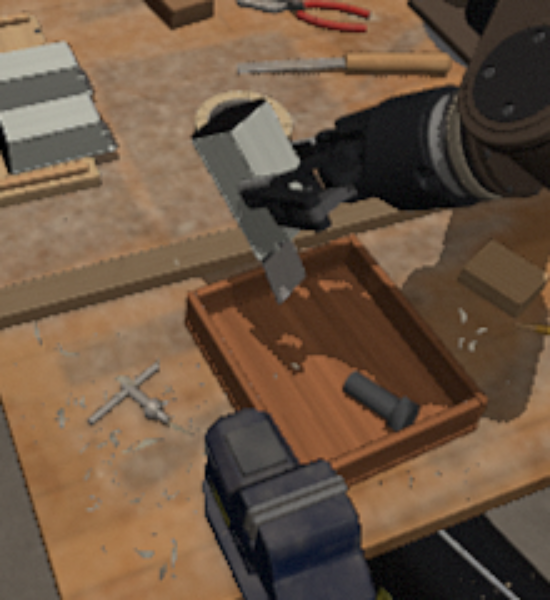

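The bolt is lying in the tray at crop pixel (385,400), and the tube's flap hangs open as a chute at (285,280). The weight has dropped to about 1.7 N. I'll level the tube and carry it back.

>>> jog_arm --increments '[{"dx": 0,"dy": 0,"dz": 0.05,"ax": 0.069,"ay": 0.04,"az": 0,"gripper": -1},{"dx": 0,"dy": 0,"dz": 0.05,"ax": 0.138,"ay": 0.08,"az": 0,"gripper": -1},{"dx": 0,"dy": 0,"dz": 0.05,"ax": 0.207,"ay": 0.12,"az": 0,"gripper": -1},{"dx": 0,"dy": 0,"dz": 0.05,"ax": 0.275,"ay": 0.159,"az": 0,"gripper": -1},{"dx": 0,"dy": 0,"dz": 0.05,"ax": 0.344,"ay": 0.199,"az": 0,"gripper": -1},{"dx": 0,"dy": 0,"dz": 0.05,"ax": 0.413,"ay": 0.238,"az": 0,"gripper": -1},{"dx": 0,"dy": 0,"dz": 0.05,"ax": 0.481,"ay": 0.278,"az": 0,"gripper": -1},{"dx": 0,"dy": 0,"dz": 0.05,"ax": 0.481,"ay": 0.278,"az": 0,"gripper": -1},{"dx": 0,"dy": 0,"dz": 0.05,"ax": 0.481,"ay": 0.278,"az": 0,"gripper": -1}]'

```text
time: 21.2
eef_pos: [0.4911, 0.3032, 0.207]
tcp_rot: [0.501, 0.866, -0.001, 0.001]
contact_force: [-0.2, 0.4, -2.1]
opening: 0.519
finger_force: 93.4
```

>>> jog_arm --increments '[{"dx": 0.04,"dy": -0.19,"dz": 0,"ax": 0,"ay": 0,"az": 0.031,"gripper": -1},{"dx": 0.085,"dy": -0.38,"dz": 0,"ax": 0,"ay": 0,"az": 0.062,"gripper": -1},{"dx": 0.13,"dy": -0.57,"dz": 0,"ax": 0,"ay": 0,"az": 0.093,"gripper": -1},{"dx": 0.17,"dy": -0.76,"dz": 0,"ax": 0,"ay": 0,"az": 0.124,"gripper": -1},{"dx": 0.2125,"dy": -0.952,"dz": 0,"ax": 0,"ay": 0,"az": 0.156,"gripper": -1}]'

```text
time: 21.7
eef_pos: [0.5159, 0.1897, 0.2068]
tcp_rot: [0.389, 0.921, -0.001, 0.0]
contact_force: [-0.0, -0.1, -0.9]
opening: 0.519
finger_force: 93.6
```

>>> jog_arm --increments '[{"dx": 0.04,"dy": -0.19,"dz": 0,"ax": 0,"ay": 0,"az": 0.031,"gripper": -1},{"dx": 0.085,"dy": -0.38,"dz": 0,"ax": 0,"ay": 0,"az": 0.062,"gripper": -1},{"dx": 0.13,"dy": -0.57,"dz": 0,"ax": 0,"ay": 0,"az": 0.093,"gripper": -1},{"dx": 0.17,"dy": -0.76,"dz": 0,"ax": 0,"ay": 0,"az": 0.124,"gripper": -1},{"dx": 0.2125,"dy": -0.952,"dz": 0,"ax": 0,"ay": 0,"az": 0.156,"gripper": -1}]'

```text
time: 22.2
eef_pos: [0.5416, 0.0755, 0.2067]
tcp_rot: [0.273, 0.962, -0.001, -0.0]
contact_force: [0.2, 0.4, -1.6]
opening: 0.522
finger_force: 93.6
```

>>> jog_arm --increments '[{"dx": 0.04,"dy": -0.19,"dz": 0,"ax": 0,"ay": 0,"az": 0.031,"gripper": -1},{"dx": 0.085,"dy": -0.38,"dz": 0,"ax": 0,"ay": 0,"az": 0.062,"gripper": -1},{"dx": 0.13,"dy": -0.57,"dz": 0,"ax": 0,"ay": 0,"az": 0.093,"gripper": -1},{"dx": 0.17,"dy": -0.76,"dz": 0,"ax": 0,"ay": 0,"az": 0.124,"gripper": -1},{"dx": 0.2125,"dy": -0.952,"dz": 0,"ax": 0,"ay": 0,"az": 0.156,"gripper": -1}]'

```text
time: 22.7
eef_pos: [0.5673, -0.0386, 0.2067]
tcp_rot: [0.154, 0.988, -0.001, -0.001]
contact_force: [-0.2, -0.3, -1.7]
opening: 0.517
finger_force: 93.6
```

>>> jog_arm --increments '[{"dx": 0.04,"dy": -0.19,"dz": 0,"ax": 0,"ay": 0,"az": 0.031,"gripper": -1},{"dx": 0.085,"dy": -0.38,"dz": 0,"ax": 0,"ay": 0,"az": 0.062,"gripper": -1},{"dx": 0.13,"dy": -0.57,"dz": 0,"ax": 0,"ay": 0,"az": 0.093,"gripper": -1},{"dx": 0.17,"dy": -0.76,"dz": 0,"ax": 0,"ay": 0,"az": 0.124,"gripper": -1},{"dx": 0.2125,"dy": -0.952,"dz": 0,"ax": 0,"ay": 0,"az": 0.156,"gripper": -1},{"dx": 0.2125,"dy": -0.952,"dz": 0,"ax": 0,"ay": 0,"az": 0.156,"gripper": -1},{"dx": 0.2125,"dy": -0.952,"dz": 0,"ax": 0,"ay": 0,"az": 0.156,"gripper": -1}]'

```text
time: 23.4
eef_pos: [0.5929, -0.1522, 0.2065]
tcp_rot: [0.034, 0.999, -0.0, -0.001]
contact_force: [-0.5, 0.4, -1.2]
opening: 0.516
finger_force: 93.4
```

```bash
python3 - <<'E'
from h import *
feel(1);s=get_state();print(np.round(s["tcp_rot"],4),s["time"])
c=imaging.read_camera("side");cv2.imwrite("pics/s5.png",cv2.resize(c["frame"][30:240,130:350],None,fx=2.5,fy=2.5));np.save("side5",cloud(c))
S=np.load("side5.npy")
# tube top plane slope
q=S[((S>[.54,-.175,.17])&(S<[.66,-.13,.215])).all(-1)];
if len(q)>20: 
    A=np.c_[q[:,:2],np.ones(len(q))];print(len(q),np.linalg.lstsq(A,q[:,2],rcond=None)[0],q.min(0),q.max(0))
E
```

```text
[-0.92 -0.85 -2.23] [0.066 0.022 0.01 ] [ 0.5928 -0.1518  0.2066] 0.5183473243682838 93.42704057693481
[ 3.360e-02  9.994e-01 -1.000e-04 -8.000e-04] 23.45
406 [-0.08695685 -0.34506569  0.19918668] [ 0.54723519 -0.17492468  0.17000223] [ 0.64765401 -0.13008662  0.21412263]
```

View pics/s5.png

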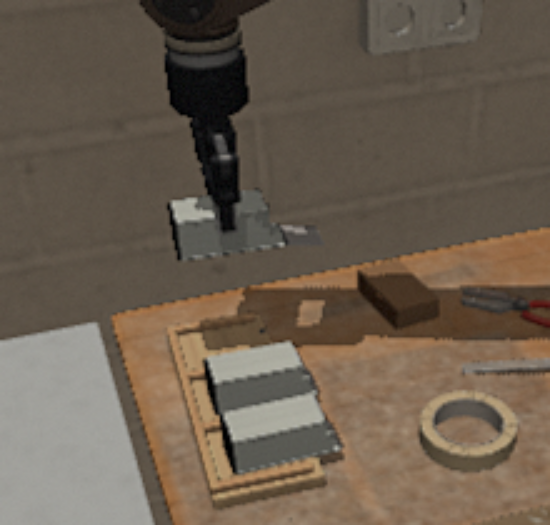

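The tube is level at (220,225) above the empty bay 3, with its open flap in front at (300,235). I'll lower it and release.

>>> jog_arm --increments '[{"dx": 0,"dy": 0,"dz": -0.2,"ax": 0,"ay": 0,"az": 0,"gripper": -1},{"dx": 0,"dy": 0,"dz": -0.4,"ax": 0,"ay": 0,"az": 0,"gripper": -1},{"dx": 0,"dy": 0,"dz": -0.6,"ax": 0,"ay": 0,"az": 0,"gripper": -1},{"dx": 0,"dy": 0,"dz": -0.85,"ax": 0,"ay": 0,"az": 0,"gripper": -1},{"dx": 0,"dy": 0,"dz": -0.85,"ax": 0,"ay": 0,"az": 0,"gripper": -1},{"dx": 0,"dy": 0,"dz": -0.85,"ax": 0,"ay": 0,"az": 0,"gripper": -1}]'

```text
time: 24.1
eef_pos: [0.5927, -0.152, 0.105]
tcp_rot: [0.033, 0.999, 0.0, -0.001]
contact_force: [0.3, 1.3, -2.1]
opening: 0.518
finger_force: 93.3
```

>>> jog_arm --increments '[{"dx": 0,"dy": 0,"dz": -0.1,"ax": 0,"ay": 0,"az": 0,"gripper": -1},{"dx": 0,"dy": 0,"dz": -0.2,"ax": 0,"ay": 0,"az": 0,"gripper": -1},{"dx": 0,"dy": 0,"dz": -0.25,"ax": 0,"ay": 0,"az": 0,"gripper": -1},{"dx": 0,"dy": 0,"dz": -0.29,"ax": 0,"ay": 0,"az": 0,"gripper": -1},{"dx": 0,"dy": 0,"dz": -0.305,"ax": 0,"ay": 0,"az": 0,"gripper": -1},{"dx": 0,"dy": 0,"dz": -0.305,"ax": 0,"ay": 0,"az": 0,"gripper": -1},{"dx": 0,"dy": 0,"dz": -0.305,"ax": 0,"ay": 0,"az": 0,"gripper": -1},{"dx": 0,"dy": 0,"dz": -0.305,"ax": 0,"ay": 0,"az": 0,"gripper": -1}]'

```text
time: 24.9
eef_pos: [0.5932, -0.1532, 0.0688]
tcp_rot: [0.034, 0.999, -0.0, 0.0]
contact_force: [0.7, 1.0, -1.4]
opening: 0.516
finger_force: 93.5
```

>>> jog_arm --increments '[{"dx": 0,"dy": 0,"dz": -0.008,"ax": 0,"ay": 0,"az": 0,"gripper": -1},{"dx": 0,"dy": 0,"dz": -0.008,"ax": 0,"ay": 0,"az": 0,"gripper": -1},{"dx": 0,"dy": 0,"dz": -0.008,"ax": 0,"ay": 0,"az": 0,"gripper": 0.5},{"dx": 0,"dy": 0,"dz": -0.008,"ax": 0,"ay": 0,"az": 0,"gripper": 0.5},{"dx": 0,"dy": 0,"dz": -0.008,"ax": 0,"ay": 0,"az": 0,"gripper": 0.5},{"dx": 0,"dy": 0,"dz": -0.008,"ax": 0,"ay": 0,"az": 0,"gripper": 0.5},{"dx": 0,"dy": 0,"dz": -0.008,"ax": 0,"ay": 0,"az": 0,"gripper": 0.5}]'

```text
time: 25.6
eef_pos: [0.593, -0.153, 0.0676]
tcp_rot: [0.034, 0.999, -0.0, 0.0]
contact_force: [1.2, -0.3, 0.0]
opening: 0.749
finger_force: 0.0
```

>>> jog_arm --increments '[{"dx": 0,"dy": 0,"dz": 0.2,"ax": 0,"ay": 0,"az": 0,"gripper": 0.5},{"dx": 0,"dy": 0,"dz": 0.5,"ax": 0,"ay": 0,"az": 0,"gripper": 0.5},{"dx": 0,"dy": 0,"dz": 1,"ax": 0,"ay": 0,"az": 0,"gripper": 0.5},{"dx": 0,"dy": 0,"dz": 1,"ax": 0,"ay": 0,"az": 0,"gripper": 0.5},{"dx": 0,"dy": 0,"dz": 1,"ax": 0,"ay": 0,"az": 0,"gripper": 0.5}]'

```text
time: 26.1
eef_pos: [0.5947, -0.1537, 0.1912]
tcp_rot: [0.034, 0.999, -0.001, 0.003]
contact_force: [-0.2, 0.2, -0.9]
opening: 0.743
finger_force: 0.0
```

>>> jog_arm --increments '[{"dx": -0.9,"dy": 0,"dz": 0.7,"ax": 0,"ay": 0,"az": 0,"gripper": 0.5},{"dx": -0.9,"dy": 0,"dz": 0.7,"ax": 0,"ay": 0,"az": 0,"gripper": 0.5},{"dx": -0.9,"dy": 0,"dz": 0.7,"ax": 0,"ay": 0,"az": 0,"gripper": 0.5},{"dx": -0.9,"dy": 0,"dz": 0.7,"ax": 0,"ay": 0,"az": 0,"gripper": 0.5},{"dx": -0.9,"dy": 0,"dz": 0.7,"ax": 0,"ay": 0,"az": 0,"gripper": 0.5},{"dx": -0.9,"dy": 0,"dz": 0.7,"ax": 0,"ay": 0,"az": 0,"gripper": 0.5}]'

```text
time: 26.7
eef_pos: [0.4847, -0.1527, 0.2692]
tcp_rot: [0.034, 0.999, 0.001, -0.002]
contact_force: [-0.5, 0.7, -0.4]
opening: 0.751
finger_force: 0.0
```

```bash
python3 - <<'E'
from h import *
s=get_state();print(s["time"],s["eef_pos"],s["dq"])
c=imaging.read_camera("side");cv2.imwrite("pics/s6.png",c["frame"]);Q=cloud(c)
m=((Q>[.5,-.3,.056])&(Q<[.7,.15,.072])).all(-1).astype(np.uint8)
n,l,st,ce=cv2.connectedComponentsWithStats(m)
for i in range(1,n):
    if st[i,4]>100:
        q=Q[l==i];x=q[:,0];mid=[]
        for a in np.arange(.56,.645,.007):
            k=(x>=a)&(x<a+.007)
            if k.sum()>3: mid.append((a+.0035,(np.percentile(q[k,1],3)+np.percentile(q[k,1],97))/2))
        mid=np.array(mid);f=np.polyfit(mid[:,0],mid[:,1],1)
        print("yaw",np.degrees(np.arctan(f[0])),"y@.6",np.polyval(f,.6),"x",np.percentile(x,[.5,99.5]),"z",np.median(q[:,2]),q[:,2].std())
E
```

```text
26.7 [ 0.48472338 -0.15266428  0.26916699] [ 0.00360523  0.01433184 -0.00732708  0.00108867  0.00496005 -0.00073488]
yaw -2.4531346086526975 y@.6 -0.15127146475295103 x [0.54916264 0.6464422 ] z 0.06370165044684961 0.0021794327075205636
yaw 0.0995602563312623 y@.6 -0.06081823793389313 x [0.54462184 0.64450842] z 0.06352794056301392 0.002152420094246108
yaw -0.7238739529197751 y@.6 0.032649230150879546 x [0.55055153 0.64987636] z 0.06382818186689887 0.002014347277108982
```

View pics/s6.png

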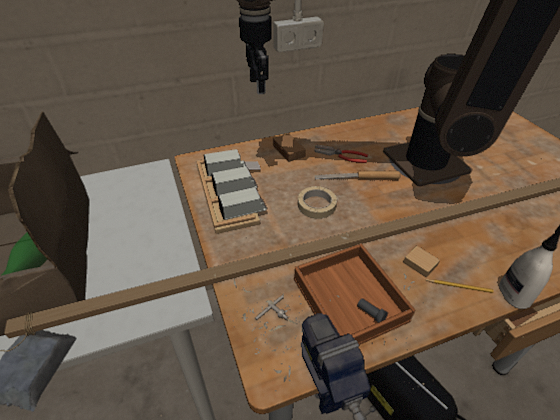

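All three tubes lie flat in their bays at (222,163), (233,182) and (240,203), with tops at z of about 0.064. The bolt is in the tray at (372,311), the tape roll and block have not moved, and the gripper is clear.

```bash
python3 -c "
from plant import job;print(job.sign_off())"
```

```text
the job is handed in; nothing more can be done
None
```

Tube 3 was the heavy one: its bolt is in the wooden tray, all three tubes lie flat in their own bays with closed ends to the back, and the job was handed in at about 27 s of the 72 s allowed (tube 3's flap stayed open, as expected after tipping).

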